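# Lock the idling glass-painting turntable with its pin

### The arm

A 6-joint arm with a two-finger parallel gripper is mounted at the origin on the work surface. World frame = base frame: x ahead of the robot, y to its left, z up, the work surface at z = 0. Lengths are in m, angles in rad, forces in N, time in s.
With the tool pointing down it reaches from about 0.4 to 0.825 m from the base axis. Payload 7 kg.
Tool frame: the origin (TCP) lies midway between the tips of the shut fingers; the grasp point (between the pads) lies 19 mm behind it; z points along the fingers, y is the line along which they close (so a half turn about z gives the same grasp; the last joint's range is limited). The gripper opens to 85 mm and grips with 20 to 120 N. Pads are 22 mm wide; open, the fingers measure 114 mm over their backs; the gripper's body (76 mm by 85 mm) begins 54 mm behind the grasp point. The pads swing forward as they close: fully open they stand 13 mm farther back than shut.
Start: joints at [1.578, 0.359, 0.012, 0, -1.224, -0.288], TCP at [0.187, 0.649, 0.231] pointing down, gripper open.
Joint ranges: [-3.07, 3.07], [-1.43, 2.12], [-1.02, 1.25], [-3.03, 1.67], [-3.05, -0], [-3.03, 3.03]. Speed limits (rad/s): [2.39, 2.39, 3.01, 3.14, 3.14, 3.14].

### API

Orientations are given as [roll, pitch, yaw] about the fixed x, y, z axes, in that order (R = Rz(yaw) Ry(pitch) Rx(roll)).
In Python, from rig import ctrl gives the robot as it stands.
- The arm moves only by the tool play_rows, never from a script. Its argument "targets" is a list that holds one entry, the list of rows, each a list of 5 numbers: the finger opening in mm, from 0 to 85.4, then the shift along the tool's x, y, z in units of 40 mm (1.0 is 40 mm), then the turn about the tool's z in units of 5 degrees (1.0 is 5 degrees). In form: [[[fingers, tx, ty, tz, roll], ...]]. A call has exactly 5 rows; each row is the pose to reach, as a shift and turn from the pose commanded when the call began, along the tool's axes at that moment; what a row does not reach only later rows make up. A row lasts 1/12 s, in which the tool goes at most 41.7 mm and 7.16 degrees, less where a joint would pass 70% of its speed; a pose out of reach is approached as far as the arm can. A call with a gripper value outside its range is refused whole. The fingers move at their own pace and stop on an object; "squeeze" is the grip in N (left out, the last holds). Time passes only in rows, so rows that repeat a pose let the fingers close, or fill a call up. It gives the time, the measured TCP pose, the force, the opening and the grip force at its end, in the units of the state.
- ctrl.get_state(): the state, without advancing time (a new reading comes with each control period).
- ctrl.get_image(name): name is "scene" or "side" or "wrist"; returns a dict with "image" (384x512x3 uint8, red, green, blue), "z_map" (384x512 float32, m along the optical axis (not along the pixel's ray), 0 where there is no reading), "fx", "fy", "cx", "cy" (pixels), "position" and "rotation" of the camera in the world; the wrist camera has in their place "hand_eye" (4x4, takes a point from camera to tool coordinates, whose origin is the TCP and whose axes are the flange's). Camera axes: x right, y down, z forward; pixel columns grow to the right and rows downward; lengths in m; the calibration is good to about 2 mm. A picture is of the moment at which its call begins: read the wrist's pose just before it.
- ctrl.job_done(): hands the job in; it is judged then, once.
The state is a dict: "time_s": time; "joint_pos": joint angles; "joint_vel": joint speeds; "joint_torque": joint torques, N m; "eef_pos": TCP position; "tool_rot": TCP orientation; "wrist_force": force on the tool from outside, world axes, zero at the start; "moment": the same for the moment, N m; "grip_width": opening from 0.0 (shut) to 1.0 (fully open); "finger_force": force on a finger pad.
Only numpy, scipy, OpenCV 4.12 (cv2) and the standard library are available. Lean on these libraries where they do the work, as an engineer would, in place of code of your own. Each camera call takes 0.05 s, during which the arm holds its last target. There are 200 camera calls.

### The job

The painting turntable is still turning. Take the lock pin out of the wooden block and, with its nose riding lightly on the turning disc above the stand's slot, slow the disc right down by this touch, so that its hole stops over the slot and the pin drops in; then push the pin fully home through hole and slot and let go. Keep the pressure on the disc gentle (never more than 35 N) and leave the other things on the bench where they are.

Things in the scene. Friction and masses are not known exactly. Their poses are not given: they have to be found in the camera images.
- pin: lock pin, 73 mm tall, 110 g, upright in the wooden block at the start, collar on the block's top. Origin at the tip of its nose, z up the pin. From the tip: cone 5 mm across widening to 12 mm over the first 10 mm, shank 12 mm across up to 34 mm, collar 26 mm across from 34 to 39 mm, pale square wooden grip 20 x 20 mm from 39 to 73 mm, its flats facing the pin's x and y axes
- block: wooden block 70 x 150 x 45 mm (x, y, z), fixed; origin under its centre. The pin stands in its hole at local (0, -40) mm, the burnisher at local (0, +45) mm
- stand: grey stand of the turntable, fixed, origin under the disc's axis. Its aluminium lock arm, 50 mm wide, reaches 138 mm out from the axis along -x, top face 68 mm up, under the disc; a 16 mm wide, 33 mm deep slot runs along the arm's centre line (y = 0) from 68 to 128 mm from the axis, so its outer end shows beyond the disc's rim
- slot (a point): point of the fixed slot where the disc's hole passes over it: on the slot's centre line, level with the arm's top face (68 mm above the table, 14 mm under the disc's top face), 85 mm from the disc's axis. Axes as the stand's: x along the slot, towards the disc's axis; y across it
- disc (a joint): angle of the plain grey metal disc, rad, anticlockwise from above, not wrapped; the hole is over the slot at whole multiples of 2 pi. The disc runs freely; a slipping drive (0.4 N m) turns it, always anticlockwise, at about 0.85 rad/s. Drag on its face slows it in proportion: about 4.7 N of drag at the hole's radius (some 5 to 10 N of pressing) stalls it, and it turns again when eased
- hole (a point): centre, at the disc's top face (82 mm above the table), of the one through hole, 16 mm across with 1 mm chamfer, 85 mm from the axis, travelling round with the disc. The disc is 210 mm across and 12 mm thick, its underside 2 mm above the slotted arm; an amber glass roundel is clipped at its middle. With the pin home (collar on the disc) the pin's tip is 34 mm below this point
- burnisher: bystander: burnisher with a turned dark round wooden handle, 90 mm tall, standing in the block's other hole; origin at its lower tip
- tape: bystander: cardboard roll 90 mm across, 25 mm high, lying flat; origin under its centre
- tin: bystander: open dark tin 72 mm across, 45 mm high; origin under its centre
- flux: bystander: white flux bottle 44 mm across, 110 mm tall; origin under its centre
- knife: bystander: screwdriver 180 mm long lying flat
- came: bystander: offcut of lead came, a grey bar 220 x 10 x 12 mm lying flat; origin under its centre
- glasspiece: bystander: piece of green glass 90 x 60 x 5 mm lying flat; origin under its centre
- jar: bystander: open white pot 64 mm across, 100 mm high; origin under its centre
Not all that is in view belongs to the job. What is shaped like the pin but pink is not meant.

How it is judged:
On the way, in this order (a step that is already met when the one before it is completed fails the run):
1. the pin's nose rides on the face of the disc and the disc is slowed by it to under 0.6 rad/s (from about 0.85) for 0.2 s (contact force between pin and disc above 0.3 N and velocity of joint disc below 0.6 rad/s and z of pin in the frame of hole above -0.002 m and horizontal distance between pin and slot below 0.03 m), for 0.2 s.
2. the disc stands still with its hole over the slot and the pin is home through both (z of pin in the frame of slot below -0.017 m and horizontal distance between pin and slot below 0.007 m and angle between pin's own z axis and vertical below 0.15 rad and horizontal distance between hole and slot below 0.006 m and velocity of joint disc between -0.05 and 0.05 rad/s), for 0.2 s.
At the end, for the whole second after the job is handed in: the disc is at rest (under 0.05 rad/s) with its hole within 6 mm of the slot point, the pin upright (within 0.15 rad) and at rest through hole and slot, its collar down to within 3 mm of the disc, its tip at least 17 mm below the arm's top face and within 7 mm of the slot point, and released (all of step 2 and linear speed of pin below 0.02 m/s); the robot touches nothing.
It fails at once if the disc is pressed or struck with more than 35 N (contact force between disc and anything else above 35 N).
It fails at once if another thing on the bench is moved by more than 30 mm (distance of any of burnisher, tape, tin, flux, knife, came, glasspiece, jar from where it was at the start of the episode above 0.03 m).
It also fails if it takes over 61 s, if anything falls off the work surface, if the arm or the gripper's body presses on something with over 40 N, if the wrist force passes 120 N, or if a joint passes its speed limit or range.

## Working session

There is one attempt and no reset: what is moved stays moved. The work goes in short steps, Python scripts to look and compute and a tool call to move; the robot and the scene stay as the last step left them, time stands still between calls to the robot, and variables do not carry over. Pictures are saved under pics/ and viewed, at most 10 in all, crops included, and the job is handed in when it is done.

Besides the shell and the picture viewer there is one more tool, called after ">>>" as a command line: name --argument value ..., lists and objects as JSON in quotes. play_rows: Moves the arm, as the interface text tells. Its arguments: {"type":"object","properties":{"targets":{"type":"array","items":{"type":"array","items":{"type":"array","items":{"type":"number"}}}},"squeeze":{"type":"number"}},"required":["targets"]}

```bash
mkdir -p pics
cat > h.py <<'E'
import numpy as np, cv2
from rig import ctrl
from scipy.spatial.transform import Rotation as R
def get(n):
    st=ctrl.get_state(); im=ctrl.get_image(n)
    if 'hand_eye' in im:
        T=np.eye(4); r=np.array(st['tool_rot']); T[:3,:3]=R.from_euler('xyz',r).as_matrix() if r.size==3 else r
        T[:3,3]=st['eef_pos']; T=T@np.array(im['hand_eye'])
        im['position']=T[:3,3]; im['rotation']=T[:3,:3]
    im['rotation']=np.array(im['rotation']); im['position']=np.array(im['position'])
    return st,im
def ray(im,u,v): return im['rotation']@np.array([(u-im['cx'])/im['fx'],(v-im['cy'])/im['fy'],1.])
def atz(im,u,v,z):
    d=ray(im,u,v); return im['position']+d*(z-im['position'][2])/d[2]
def pt(im,u,v): return im['position']+ray(im,u,v)*im['z_map'][int(v),int(u)]
def cloud(im):
    v,u=np.mgrid[:384,:512]; z=im['z_map']
    c=np.stack([(u-im['cx'])/im['fx']*z,(v-im['cy'])/im['fy']*z,z],-1)
    return c@im['rotation'].T+im['position']
def save(im,f,crop=None,s=1):
    a=cv2.cvtColor(np.ascontiguousarray(im['image']),cv2.COLOR_RGB2BGR)
    if crop: x0,y0,x1,y1=crop; a=a[y0:y1,x0:x1]
    cv2.imwrite(f,cv2.resize(a,None,fx=s,fy=s,interpolation=cv2.INTER_CUBIC))
E
python3 - <<'E'
from h import *
import pickle
d={}
for n in ['scene','wrist']:
    st,im=get(n); d[n]=im; 
    print(n,im['position'],im['fx'],im['cx'],im['cy'])
print(st)
pickle.dump(d,open('d.pkl','wb'))
a=np.hstack([d['scene']['image'],d['wrist']['image']])
save(d['scene'],'pics/scene.png',None,1.5)
E
```

```text
scene [ 1.32874086 -0.12810014  0.71007348] 383.9874037394221 259.4403960029163 189.0031627059633
wrist [0.25829143 0.62796288 0.37318181] 297.40064906493626 254.87325335561923 189.8047687342045
{'time_s': 0.05, 'joint_pos': array([ 1.57811821e+00,  3.59394624e-01,  1.10687232e-02, -3.44745951e-04,
       -1.22411817e+00, -2.88079398e-01]), 'joint_vel': array([-0.00084127, -0.00045119,  0.00050781,  0.00133476, -0.00135091,
       -0.00064176]), 'joint_torque': array([-7.05129078e-04, -5.85274601e+01,  2.94420004e+01,  6.96506560e+00,
       -3.05721034e-03,  1.23036915e-05]), 'eef_pos': array([0.18693874, 0.64809444, 0.23036395]), 'tool_rot': array([ 3.13992073e+00, -1.57458024e-04, -2.80874790e-01]), 'wrist_force': array([-1.23543316,  0.48537149, -0.18908824]), 'moment': array([-0.08379215,  0.04742051,  0.01302914]), 'finger_force': 0.0, 'grip_width': 1.0007426381060915}
```

View pics/scene.png

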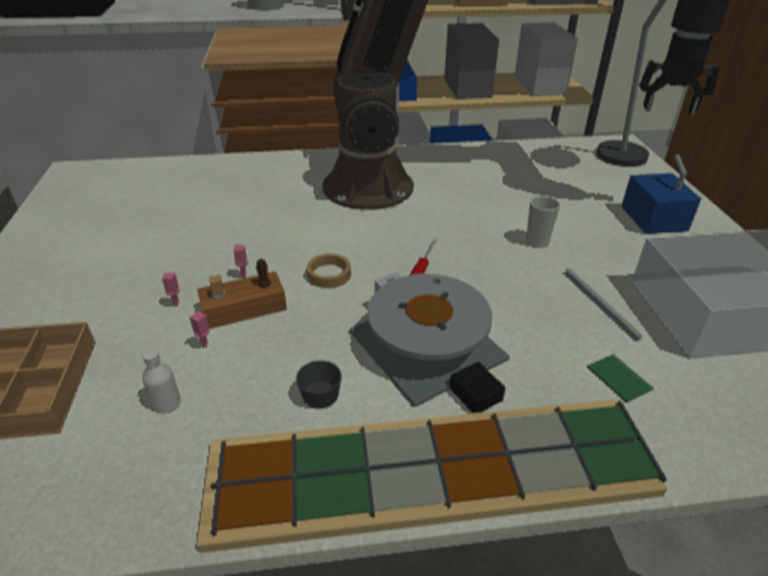

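The scene view shows the block at about (240,300), with a pale grip at (215,285) and the dark burnisher at (262,270). The disc is at (430,312), with the arm end showing at (387,285). The three pink pins at (171,287), (240,258) and (200,327) are decoys. The pale square grip in the block fits the description of the pin, so I'll enlarge it.

Run:
```python
from h import *
import pickle
d=pickle.load(open('d.pkl','rb')); im=d['scene']
save(im,'pics/crop.png',(120,150,350,280),3.4)
c=cloud(im)
def circ(P):
    A=np.c_[2*P,np.ones(len(P))]; s=np.linalg.lstsq(A,(P**2).sum(1),rcond=None)[0]; return s[:2],np.sqrt(s[2]+s[:2]@s[:2])
u0,v0,u1,v1=235,175,335,250
s=c[v0:v1,u0:u1]; m=(abs(s[...,2]-.082)<.006)
m=cv2.morphologyEx(m.astype(np.uint8),cv2.MORPH_OPEN,np.ones((3,3)))
k=max(cv2.findContours(m,cv2.RETR_EXTERNAL,cv2.CHAIN_APPROX_NONE)[0],key=cv2.contourArea)[:,0]
P=np.array([atz(im,u+u0,v+v0,.082)[:2] for u,v in k]); print('disc',circ(P), np.median(s[m>0][:,2]))
u0,v0,u1,v1=125,175,200,225
s=c[v0:v1,u0:u1]; m=(abs(s[...,2]-.045)<.005)&(s[...,0]<.75)
print('block',cv2.minAreaRect(s[m][:,:2].astype(np.float32)),s[m].mean(0))
for lo,hi in((.06,.11),):
    m=(s[...,2]>lo)&(s[...,2]<hi); v,u=np.nonzero(m)
    for a,b,q in zip(u,v,s[m]): print(a+u0,b+v0,q.round(3),end=';')
```

```text
Traceback (most recent call last):
  File "h.py", line 19, in cloud
    return c@im['rotation'].T+im['position']
           ~~~~~~~~~~~~~~~~~~^~~~~~~~~~~~~~~
ValueError: operands could not be broadcast together with shapes (384,512) (3,)
```

View pics/crop.png

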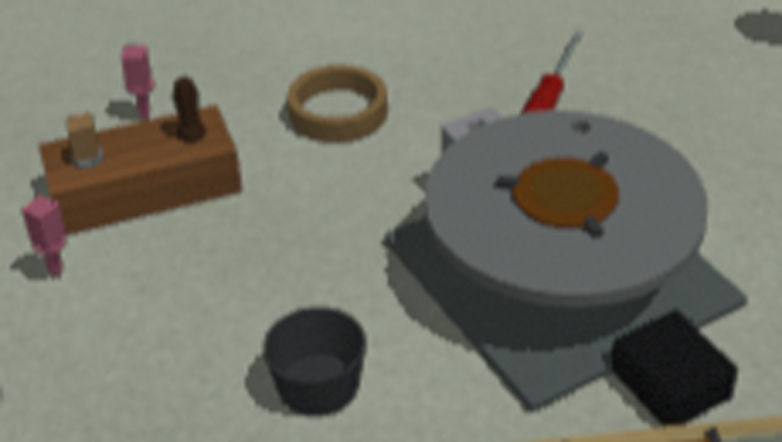

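The crop shows the pin's pale square grip at (82,137) with its collar on the block. The arm end is at (470,130) and the hole at (582,126). The camera rotation comes as rpy, so I'll fix the helper for that.

```bash
sed -i "s/    im\['rotation'\]=np.array(im\['rotation'\]);/    r=np.array(im['rotation']); im['rotation']=R.from_euler('xyz',r).as_matrix() if r.size==3 else r.reshape(3,3);/" h.py
python3 - <<'E'
from h import *
import pickle
d=pickle.load(open('d.pkl','rb')); im=d['scene']
im['rotation']=R.from_euler('xyz',im['rotation']).as_matrix()
pickle.dump(d,open('d.pkl','wb'))
c=cloud(im)
def circ(P):
    A=np.c_[2*P,np.ones(len(P))]; s=np.linalg.lstsq(A,(P**2).sum(1),rcond=None)[0]; return s[:2],np.sqrt(s[2]+s[:2]@s[:2])
u0,v0,u1,v1=235,175,335,250
s=c[v0:v1,u0:u1]; m=(abs(s[...,2]-.082)<.006)
m=cv2.morphologyEx(m.astype(np.uint8),cv2.MORPH_OPEN,np.ones((3,3)))
k=max(cv2.findContours(m,cv2.RETR_EXTERNAL,cv2.CHAIN_APPROX_NONE)[0],key=cv2.contourArea)[:,0]
P=np.array([atz(im,u+u0,v+v0,.082)[:2] for u,v in k]); print('disc',circ(P), np.median(s[m>0][:,2]))
u0,v0,u1,v1=125,175,200,225
s=c[v0:v1,u0:u1]; m=(abs(s[...,2]-.045)<.004)
print('block',cv2.minAreaRect(s[m][:,:2].astype(np.float32)),s[m].mean(0))
m=(s[...,2]>.07)&(s[...,2]<.11); v,u=np.nonzero(m)
for a,b,q in zip(u,v,s[m]): print(a+u0,b+v0,*q.round(3),end='; ')
print()
f=lambda x,y:(120+x/3.4,150+y/3.4)
# arm outer-end top corners, plate corners, block top corners, hole
for n,p,z in [('armL',(443,126),.068),('armR',(488,110),.068),('plate',(385,240),.0),('plate',(530,410),0),('plate',(745,298),0),('bl',(40,147),.045),('bl',(215,108),.045),('bl',(240,160),.045),('bl',(57,198),.045),('grip',(82,121),.118-.034),('hole',(582,126),.082),('slotend',(481,122),.068)]:
    print(n,atz(im,*f(*p),z).round(4))
E
```

```text
disc (array([0.60636969, 0.04289006]), np.float64(0.10464627703238849)) 0.080989827583131
block ((0.4578440189361572, -0.3063080906867981), (0.14358454942703247, 0.19912736117839813), 35.383522033691406) [ 0.46538484 -0.28648458  0.04382887]
171 175 0.449 -0.247 0.098; 172 175 0.452 -0.245 0.099; 173 175 0.453 -0.242 0.1; 174 175 0.451 -0.239 0.098; 175 175 0.449 -0.237 0.097; 176 175 0.447 -0.234 0.095; 171 176 0.45 -0.248 0.095; 172 176 0.453 -0.245 0.097; 173 176 0.454 -0.242 0.098; 174 176 0.453 -0.239 0.097; 175 176 0.455 -0.237 0.098; 176 176 0.449 -0.235 0.093; 177 176 0.446 -0.232 0.091; 171 177 0.452 -0.248 0.093; 172 177 0.454 -0.245 0.094; 173 177 0.456 -0.242 0.096; 174 177 0.454 -0.24 0.094; 175 177 0.453 -0.237 0.093; 176 177 0.453 -0.235 0.093; 177 177 0.446 -0.233 0.087; 171 178 0.449 -0.249 0.088; 172 178 0.453 -0.246 0.09; 173 178 0.457 -0.242 0.093; 174 178 0.456 -0.24 0.092; 175 178 0.453 -0.238 0.09; 176 178 0.452 -0.235 0.089; 177 178 0.45 -0.233 0.087; 178 178 0.448 -0.23 0.086; 171 179 0.454 -0.249 0.088; 172 179 0.453 -0.246 0.087; 173 179 0.458 -0.243 0.09; 
[... 3511 characters left out ...]
71; 131 212 0.562 -0.345 0.072; 132 212 0.561 -0.343 0.071; 133 212 0.564 -0.339 0.073; 134 212 0.562 -0.338 0.071; 128 213 0.564 -0.352 0.071; 129 213 0.564 -0.35 0.071; 130 213 0.567 -0.346 0.073; 131 213 0.565 -0.345 0.071; 132 213 0.566 -0.342 0.071; 133 213 0.565 -0.34 0.071; 130 214 0.57 -0.346 0.072; 132 214 0.568 -0.342 0.07; 
armL [ 0.4908 -0.0343  0.068 ]
armR [0.4736 0.0051 0.068 ]
plate [ 0.5468 -0.0882  0.    ]
plate [ 0.7351 -0.0018  0.    ]
plate [ 0.6469  0.1806 -0.    ]
bl [ 0.4486 -0.3619  0.045 ]
bl [ 0.4117 -0.2211  0.045 ]
bl [ 0.4858 -0.1996  0.045 ]
bl [ 0.5161 -0.3407  0.045 ]
grip [ 0.4702 -0.3196  0.084 ]
hole [0.5225 0.0733 0.082 ]
slotend [ 0.4892 -0.0029  0.068 ]
```

The axis is at (0.606,0.043), the arm end 0.137 m out (it should be 0.138), and the stand's yaw is about 25°. That puts the slot at about (0.529,0.007). The pin is near (0.470,-0.321), with its top at 84 mm as expected. I'll fly over the disc for a view from above.

>>> play_rows --targets '[[[60, 0.6, 0.67, 0, 0], [60, 1.2, 1.34, 0, 0], [60, 1.8, 2.0, 0, 0], [60, 2.4, 2.7, 0, 0], [60, 3.0, 3.35, 0, 0]]]'

```text
time_s: 0.52
eef_pos: [0.2655, 0.4845, 0.2308]
tool_rot: [3.141, 0.0, -0.281]
wrist_force: [0.1, -0.1, 0.8]
grip_width: 0.704
finger_force: 0.0
```

>>> play_rows --targets '[[[60, 0.6, 0.67, 0, 0], [60, 1.2, 1.34, 0, 0], [60, 1.8, 2.0, 0, 0], [60, 2.4, 2.7, 0, 0], [60, 3.0, 3.35, 0, 0]]]'

```text
time_s: 0.93
eef_pos: [0.3435, 0.3225, 0.2312]
tool_rot: [3.141, 0.0, -0.281]
wrist_force: [1.0, 0.0, -0.4]
grip_width: 0.703
finger_force: 0.0
```

>>> play_rows --targets '[[[60, 0.6, 0.67, 0, 0], [60, 1.2, 1.34, 0, 0], [60, 1.8, 2.0, 0, 0], [60, 2.4, 2.7, 0, 0], [60, 3.0, 3.35, 0, 0]]]'

```text
time_s: 1.35
eef_pos: [0.4216, 0.1606, 0.2313]
tool_rot: [-3.141, 0.0, -0.28]
wrist_force: [0.4, 0.2, 0.7]
grip_width: 0.701
finger_force: 0.0
```

>>> play_rows --targets '[[[60, 0.6, 0.67, 0, 0], [60, 1.2, 1.34, 0, 0], [60, 1.8, 2.0, 0, 0], [60, 3.0, 3.35, 0, 0], [60, 3.0, 3.35, 0, 0]]]'

```text
time_s: 1.77
eef_pos: [0.5002, -0.002, 0.2312]
tool_rot: [3.141, 0.0, -0.281]
wrist_force: [0.6, 1.2, -0.4]
grip_width: 0.703
finger_force: 0.0
```

Run:
```python
from h import *
import pickle
st,im=get('wrist'); print(st['time_s'],st['eef_pos'],st['tool_rot'],im['position'])
pickle.dump(im,open('w1.pkl','wb')); save(im,'pics/w1.png',None,1.56)
print(im['rotation'].round(3))
```

```text
1.7667 [ 0.5002151  -0.00198715  0.23117388] [ 3.14134542e+00  1.60031123e-04 -2.81124916e-01] [ 0.57154989 -0.0223442   0.37396853]
[[-0.277 -0.92  -0.278]
 [-0.961  0.266  0.08 ]
 [ 0.     0.289 -0.957]]
```

View pics/w1.png

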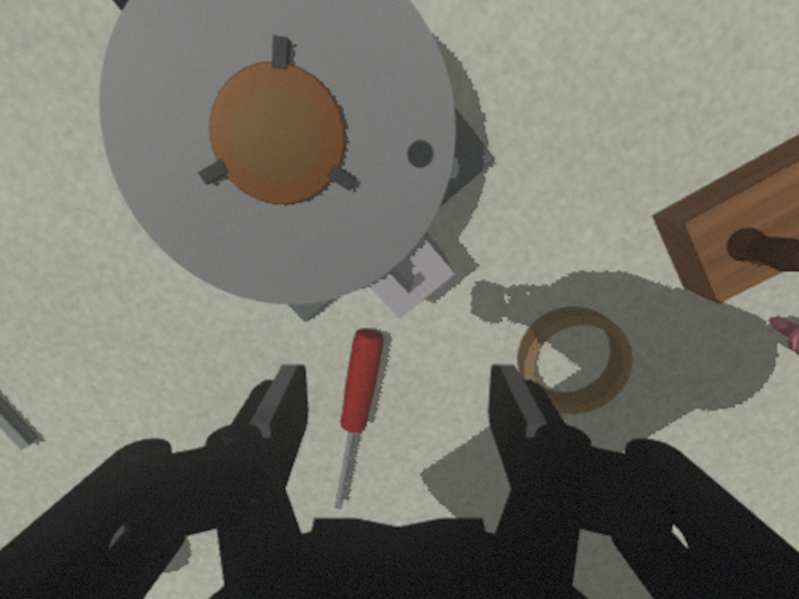

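The wrist view shows the disc with its hole at (420,153), the roundel centre at about (278,132), and the arm end with corners near (402,317) and (453,272). I'll enlarge the arm end and fit the disc edge.

Run:
```python
from h import *
import pickle
from scipy.optimize import least_squares
im=pickle.load(open('w1.pkl','rb'))
save(im,'pics/w1c.png',(225,140,305,210),8)
c=cloud(im); m=(abs(c[...,2]-.082)<.006).astype(np.uint8); m=cv2.morphologyEx(m,cv2.MORPH_OPEN,np.ones((3,3)))
k=max(cv2.findContours(m,cv2.RETR_EXTERNAL,cv2.CHAIN_APPROX_NONE)[0],key=cv2.contourArea)[:,0]
k=k[(k[:,1]>2)&(k[:,0]>2)]
P=np.array([atz(im,u,v,.082)[:2] for u,v in k])
s=least_squares(lambda p:np.hypot(*(P-p[:2]).T)-p[2],[.606,.043,.105],loss='soft_l1',f_scale=.001).x
print('disc',s)
print('hole',atz(im,420/1.56,153/1.56,.082),np.hypot(*(atz(im,420/1.56,153/1.56,.082)[:2]-s[:2])))
```

```text
disc [0.60285157 0.04291598 0.10456793]
hole [ 0.56942998 -0.03581822  0.082     ] 0.08553406968278876
```

View pics/w1c.png

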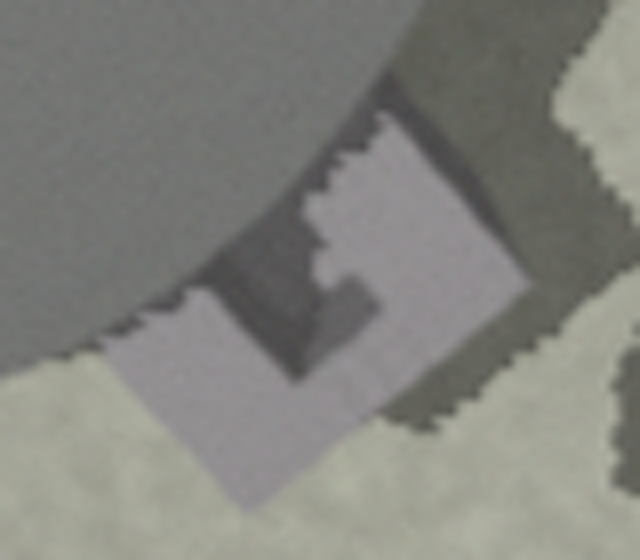

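In the crop, the arm-end corners are at (250,512) and (530,287), the slot-end corners at (297,382) and (383,305), and the left slot wall runs up to (205,283).

Run:
```python
from h import *
import pickle
im=pickle.load(open('w1.pkl','rb'))
f=lambda x,y:atz(im,225+x/8-.5,140+y/8-.5,.068)[:2]
L,Rr,a,b,w,e,r=[f(*q) for q in[(250,512),(530,287),(297,382),(383,305),(205,283),(103,345),(385,110)]]
print(L,Rr,np.hypot(*(Rr-L)),a,b,np.hypot(*(b-a)))
for d in (w-a,e-L,r-Rr): print('yaw',np.degrees(np.arctan2(d[1],d[0])))
d=Rr-L; print('yaw end',np.degrees(np.arctan2(d[1],d[0]))-90)
A=np.array([.60285,.0429]); 
for m in ((L+Rr)/2,(a+b)/2):
    v=A-m; print('axis line yaw',np.degrees(np.arctan2(v[1],v[0])),np.hypot(*v), 'slot', A-v/np.hypot(*v)*.085)
```

```text
[0.46748927 0.00663238] [ 0.48753244 -0.03771263] 0.04866424418935163 [ 0.4834756  -0.00452111] [ 0.49055757 -0.01837115] 0.01555563438606111
yaw 25.834497462602265
yaw 23.648131956162203
yaw 23.609479060881572
yaw end -155.6778619549579
axis line yaw 24.997566860639168 0.1382937016281454 slot [0.52581231 0.00698072]
axis line yaw 25.13479157976344 0.12794874594370398 slot [0.52589856 0.00679632]
```

The two estimates agree: the slot is at (0.5258,0.0069) and the yaw is 25°. Next I'll hover over the pin, turned to the block's yaw.

>>> play_rows --targets '[[[60, 0.15, 0.79, 0, 0], [60, 0.3, 1.58, 0, 0], [60, 0.45, 2.36, 0, 0], [60, 0.6, 3.15, 0, 0], [60, 0.74, 3.94, 0, 0]]]'

```text
time_s: 2.23
eef_pos: [0.4839, -0.1605, 0.2311]
tool_rot: [-3.142, 0.0, -0.281]
wrist_force: [0.2, -0.3, 0.6]
grip_width: 0.703
finger_force: 0.0
```

>>> play_rows --targets '[[[60, 0.15, 0.79, 0, -1.23], [60, 0.3, 1.58, 0, -2.46], [60, 0.45, 2.36, 0, -3.7], [60, 0.75, 3.93, 0, -4.93], [60, 0.75, 3.93, 0, -6.15]]]'

```text
time_s: 2.65
eef_pos: [0.469, -0.3211, 0.2309]
tool_rot: [-3.141, 0.001, 0.26]
wrist_force: [0.8, -0.3, -0.8]
grip_width: 0.7
finger_force: 0.0
```

Run:
```python
from h import *
import pickle
ctrl.get_image('side')
st,im=get('wrist'); print(st['time_s'],st['eef_pos'],st['tool_rot'],im['position'])
pickle.dump(im,open('w2.pkl','wb'))
p=np.array([.472,-.321,.084])-im['position']; q=im['rotation'].T@p; u=im['fx']*q[0]/q[2]+im['cx']; v=im['fy']*q[1]/q[2]+im['cy']; print(u,v)
u,v=int(u),int(v); x0,y0=max(u-50,0),max(v-38,0); print(x0,y0)
save(im,'pics/w2.png',(x0,y0,x0+100,y0+75),8)
```

```text
2.7 [ 0.46875812 -0.32326809  0.23052423] [3.14144177e+00 1.82850291e-03 2.69981387e-01] [ 0.54052994 -0.30348569  0.37319576]
253.421499992477 173.37597533803037
203 135
```

View pics/w2.png

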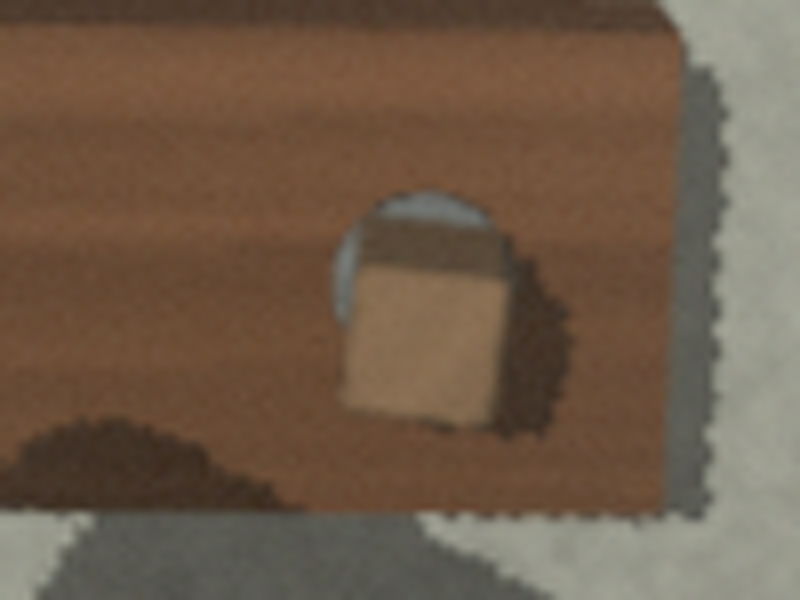

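The crop shows the pin's grip from above: top corners at (358,262), (510,278), (492,428) and (343,408), turned slightly relative to the tool.

Run:
```python
from h import *
import pickle
im=pickle.load(open('w2.pkl','rb'))
P=np.array([atz(im,203+x/8-.5,135+y/8-.5,.084)[:2] for x,y in[(358,262),(510,278),(492,428),(343,408)]])
c=P.mean(0); print(P,c)
for i in range(4):
    d=P[(i+1)%4]-P[i]; print(np.hypot(*d),np.degrees(np.arctan2(d[1],d[0]))%90)
st=ctrl.get_state(); T=R.from_euler('xyz',st['tool_rot']).as_matrix(); print(st['eef_pos'],st['tool_rot'])
print('tool delta /40mm',T.T@(np.r_[c,.055]-st['eef_pos'])/.04, np.degrees(st['tool_rot'][2]))
```

```text
[[ 0.47639564 -0.31343093]
 [ 0.47947659 -0.33218648]
 [ 0.46016031 -0.33539004]
 [ 0.45767032 -0.31650009]] [ 0.46842572 -0.32437689]
0.019006916424914345 9.328568783425595
0.019580123757532934 9.416666195096724
0.019053352027326383 7.509206238389083
0.018975185871994576 9.308264393907013
[ 0.46883547 -0.3212983   0.23036617] [-3.14101164e+00  1.56003268e-03  2.57285875e-01]
tool delta /40mm [-0.02265135  0.07437206  4.38415233] 14.741394773046999
```

>>> play_rows --targets '[[[50, 0, 0.03, 0.4, 0.6], [50, 0, 0.07, 0.8, 1.17], [50, 0, 0.07, 1.2, 1.17], [50, 0, 0.07, 1.5, 1.17], [50, 0, 0.07, 1.5, 1.17]]]'

```text
time_s: 3.17
eef_pos: [0.4689, -0.3199, 0.1684]
tool_rot: [-3.139, 0.004, 0.152]
wrist_force: [-0.6, 0.5, -0.1]
grip_width: 0.588
finger_force: 0.0
```

Run:
```python
from h import *
import time
for i in range(3):
    st,im=get('wrist'); c=cloud(im)
    m=(abs(c[...,2]-.084)<.005)&(np.hypot(c[...,0]-.4685,c[...,1]+.323)<.022)
    r=cv2.minAreaRect(c[m][:,:2].astype(np.float32)); print(st['time_s'],st['eef_pos'],st['tool_rot'],r,c[m].mean(0),m.sum())
T=R.from_euler('xyz',st['tool_rot']).as_matrix()
print((T.T@(np.r_[r[0],.053]-st['eef_pos']))/.04,st['wrist_force'])
```

```text
3.1667 [ 0.46886996 -0.31987883  0.16844135] [-3.13879286  0.00405316  0.15236817] ((0.4685632288455963, -0.3238716125488281), (0.019379496574401855, 0.01961599662899971), 9.446756362915039) [ 0.46904477 -0.32386131  0.08381154] 593
3.2167 [ 0.46965577 -0.32035106  0.17004129] [-3.14008336e+00  2.69920350e-03  1.53105113e-01] ((0.4686874449253082, -0.3242752254009247), (0.019353508949279785, 0.018910832703113556), 8.666038513183594) [ 0.4693417  -0.32407268  0.08380884] 569
3.2667 [ 0.47040375 -0.32075514  0.17124451] [-3.14129697e+00  9.79258020e-04  1.53597897e-01] ((0.4684515595436096, -0.324160635471344), (0.019959943369030952, 0.019048674032092094), 8.373027801513672) [ 0.46897612 -0.32394509  0.08381845] 572
[-0.05836088  0.07754221  2.95614861] [0.65515034 0.12672709 1.3019349 ]
```

>>> play_rows --targets '[[[50, -0.05, 0.08, 0.6, 0], [50, -0.05, 0.08, 1.3, 0], [50, -0.05, 0.08, 2.0, 0], [50, -0.05, 0.08, 2.6, 0], [50, -0.05, 0.08, 2.95, 0]]]' --squeeze 60

```text
time_s: 3.73
eef_pos: [0.4686, -0.3242, 0.0519]
tool_rot: [-3.141, 0.001, 0.153]
wrist_force: [0.5, 0.7, 0.2]
grip_width: 0.587
finger_force: 0.0
```

>>> play_rows --targets '[[[50, 0, 0, 0, 0], [10, 0, 0, 0, 0], [10, 0, 0, 0, 0], [10, 0, 0, 0, 0], [10, 0, 0, 0, 0]]]' --squeeze 60

```text
time_s: 4.15
eef_pos: [0.4705, -0.3251, 0.0553]
tool_rot: [3.14, -0.003, 0.154]
wrist_force: [-0.1, 1.0, 6.8]
grip_width: 0.221
finger_force: 59.2
```

```bash
python3 -c "
from h import *
print(ctrl.get_state())"
```

```text
{'time_s': 4.15, 'joint_pos': array([-2.62400525e-01,  3.63969839e-01, -4.35750609e-01,  4.94367286e-04,
       -7.67421372e-01,  1.98704539e+00]), 'joint_vel': array([ 0.00047896,  0.00059665,  0.00014548, -0.00035678,  0.0012387 ,
        0.00041042]), 'joint_torque': array([-5.05432617e-01, -4.77549469e+01,  1.99400336e+01,  4.63722467e+00,
        5.95658133e-02, -1.01367681e-03]), 'eef_pos': array([ 0.47045503, -0.32509185,  0.05528239]), 'tool_rot': array([ 3.13979993, -0.00320309,  0.15420658]), 'wrist_force': array([-0.06220577,  1.02025786,  6.78655972]), 'moment': array([ 0.42123057, -0.02116389, -0.00195791]), 'finger_force': 59.22814428806305, 'grip_width': 0.22137754573348836}
```

The pin is gripped (18.9 mm wide, 59 N). I'll lift it.

>>> play_rows --targets '[[[10, 0, 0, -0.4, 0], [10, 0, 0, -1.0, 0], [10, 0, 0, -1.7, 0], [10, 0, 0, -2.4, 0], [10, 0, 0, -2.8, 0]]]'

```text
time_s: 4.57
eef_pos: [0.47, -0.3251, 0.1692]
tool_rot: [3.139, -0.004, 0.154]
wrist_force: [0.5, 0.1, -1.3]
grip_width: 0.223
finger_force: 59.5
```

>>> play_rows --targets '[[[10, 0, 0, 0, 0], [10, 0, 0, 0, 0], [10, 0, 0, 0, 0], [10, 0, 0, 0, 0], [10, 0, 0, 0, 0]]]'

```text
time_s: 4.98
eef_pos: [0.4684, -0.3244, 0.1642]
tool_rot: [-3.141, 0.002, 0.154]
wrist_force: [-0.2, -0.7, -1.4]
grip_width: 0.219
finger_force: 59.5
```

Run:
```python
from h import *
import pickle
st,im=get('wrist'); print(st)
pickle.dump(im,open('w3.pkl','wb')); save(im,'pics/w3.png',(156,120,356,270),4)
T=R.from_euler('xyz',st['tool_rot']).as_matrix()
print(T.T@(np.array([.5258,.0069,.145])-st['eef_pos'])/.04)
```

```text
{'time_s': 4.9833, 'joint_pos': array([-2.62567861e-01,  2.41584629e-01, -3.16185088e-01, -2.25909823e-04,
       -1.01498663e+00,  1.98712353e+00]), 'joint_vel': array([-0.00047906,  0.00083293,  0.00480295,  0.00202683, -0.0011635 ,
       -0.00015121]), 'joint_torque': array([-7.97565066e-03, -4.73886287e+01,  2.70855993e+01,  6.48814067e+00,
       -8.94375349e-03, -4.01402822e-04]), 'eef_pos': array([ 0.46835561, -0.32441409,  0.16421227]), 'tool_rot': array([-3.14062471e+00,  1.71509471e-03,  1.53640789e-01]), 'wrist_force': array([-0.24866023, -0.67944041, -1.443396  ]), 'moment': array([-0.00187557, -0.01942068, -0.0195254 ]), 'finger_force': 59.48191165924072, 'grip_width': 0.21897082009298102}
[ 2.68759602 -7.96504177  0.48340782]
```

View pics/w3.png

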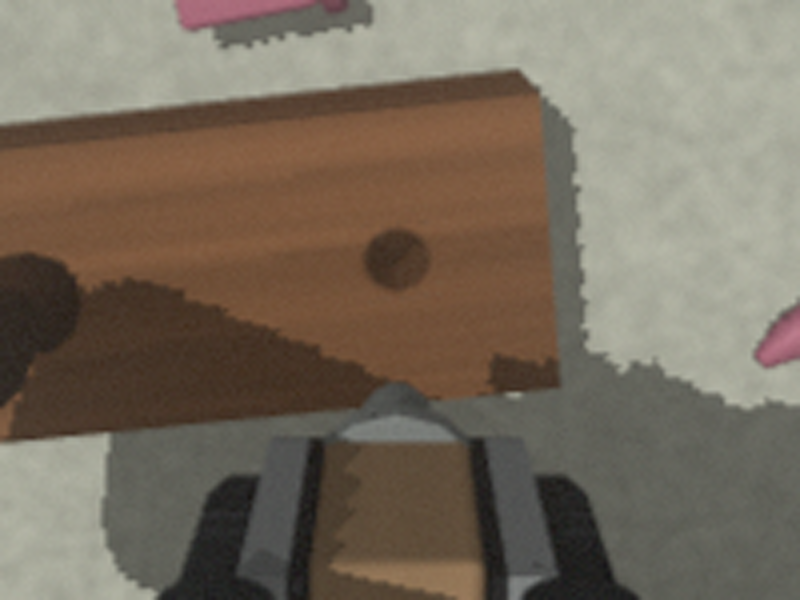

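The view shows the pin held with its tip at crop (398,385). The empty block hole is at (398,260), which I can use to check the calibration.

Run:
```python
from h import *
import pickle
im=pickle.load(open('w3.pkl','rb'))
print('hole',atz(im,156+398/4-.5,120+259/4-.5,.045),'tipfront',atz(im,156+398/4-.5,120+384/4-.5,.120))
```

```text
hole [ 0.46856064 -0.32442549  0.045     ] tipfront [ 0.46793106 -0.32456532  0.12      ]
```

>>> play_rows --targets '[[[10, 0.27, -0.8, 0, 0], [10, 0.54, -1.6, 0, 0], [10, 0.82, -2.4, 0, 0], [10, 1.09, -3.2, 0, 0], [10, 1.36, -4.0, 0, 0]]]'

```text
time_s: 5.45
eef_pos: [0.498, -0.1568, 0.1647]
tool_rot: [-3.141, 0.001, 0.153]
wrist_force: [0.0, -0.6, -0.8]
grip_width: 0.225
finger_force: 59.5
```

>>> play_rows --targets '[[[10, 0.3, -0.9, 0, 0], [10, 0.6, -1.8, 0, 0], [10, 0.9, -2.7, 0.1, 0], [10, 1.2, -3.5, 0.25, 0], [10, 1.36, -3.96, 0.4, 0]]]'

```text
time_s: 5.87
eef_pos: [0.5284, 0.0098, 0.149]
tool_rot: [-3.141, -0.001, 0.156]
wrist_force: [0.5, 0.4, -1.2]
grip_width: 0.225
finger_force: 59.5
```

>>> play_rows --targets '[[[10, 0, 0, 0, 0], [10, 0, 0, 0, 0], [10, 0, 0, 0, 0], [10, 0, 0, 0, 0], [10, 0, 0, 0, 0]]]'

```text
time_s: 6.28
eef_pos: [0.5276, 0.0058, 0.1494]
tool_rot: [3.142, -0.0, 0.153]
wrist_force: [0.8, 0.2, -1.3]
grip_width: 0.223
finger_force: 59.5
```

Run:
```python
from h import *
import pickle
st,im=get('wrist'); st0,sc=get('scene'); st2,sd=get('side'); st3=ctrl.get_state()
for s in (st,st0,st2,st3): print(s['time_s'],s['eef_pos'],s['tool_rot'],s['wrist_force'])
pickle.dump((im,sc,sd),open('w4.pkl','wb'))
a=np.hstack([x['image'] for x in (im,sc)]); 
sc2={'image':cv2.resize(sc['image'][150:260,215:345],None,fx=4,fy=4,interpolation=cv2.INTER_CUBIC)}
w2=cv2.resize(im['image'],None,fx=1.0,fy=1.0)
o=np.zeros((440+384,520,3),np.uint8); 
o=np.zeros((440,780,3),np.uint8); o[:,:520]=sc2['image']; o[:300,520:]=im['image'][60:360,126:386]
save({'image':o},'pics/w4.png')
T=R.from_euler('xyz',st['tool_rot']).as_matrix()
print(T.T@(np.array([.5273,.0071,.140])-st3['eef_pos'])/.04)
```

```text
6.2833 [0.52760422 0.00577162 0.14939522] [ 3.14154101e+00 -1.17224797e-06  1.52538171e-01] [ 0.79579367  0.23989601 -1.28816293]
6.3333 [0.52766774 0.00581869 0.14946438] [ 3.14158281e+00 -2.00369735e-04  1.52565987e-01] [-0.33725878  0.45486518 -1.11422013]
6.3833 [0.52768901 0.00587444 0.14946773] [-3.14157865e+00 -2.26074743e-04  1.52540821e-01] [-0.62627655  0.62294705 -2.52399909]
6.4333 [0.52772992 0.00601069 0.14949084] [-3.14150230e+00 -3.41181876e-04  1.52650679e-01] [ 0.39066741  0.70173957 -1.77301937]
[-0.00648558 -0.02856187  0.23726947]
```

View pics/w4.png

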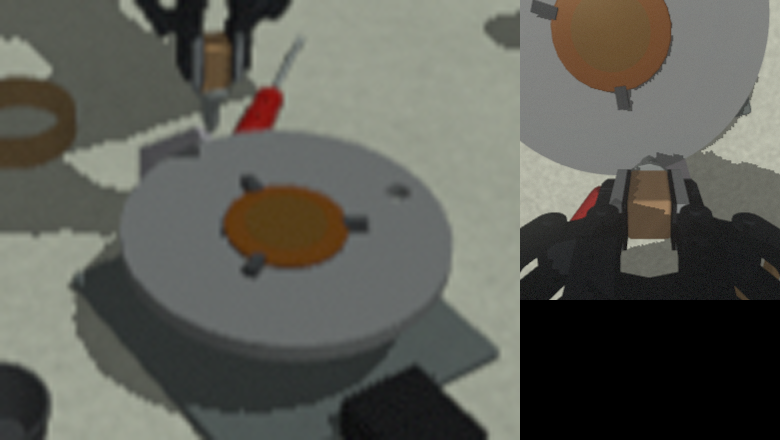

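Scene crop: the hole is at (398,190), the pin tip at about (211,125), above the slot region.

Run:
```python
from h import *
import pickle
im,sc,sd=pickle.load(open('w4.pkl','rb'))
h=atz(sc,215+398/4-.5,150+190/4-.5,.082); A=np.array([.6045,.0429])
v=h[:2]-A; th=np.degrees(np.arctan2(v[1],v[0]))-205; print(h,np.hypot(*v),np.radians(th%360))
def proj(im,p):
    q=im['rotation'].T@(np.array(p)-im['position']); return im['fx']*q[0]/q[2]+im['cx'],im['fy']*q[1]/q[2]+im['cy']
for p in [(.526,.0069,.105),(.526,.0069,.082),(.526,.0069,.14),(.526,.0069,.178)]:
    u,v=proj(sc,p); print('scene crop',(u-215)*4,(v-150)*4, 'side',proj(sd,p))
u,v=map(int,proj(sd,(.526,.0069,.11))); x0=max(u-65,0);y0=max(v-50,0)
print(x0,y0); save(sd,'pics/sd.png',(x0,y0,x0+130,y0+100),6)
```

```text
[0.57206701 0.12414759 0.082     ] 0.08748181981774428 4.65586206388543
scene crop 209.01477016563308 131.1248813880137 side (np.float64(252.21321575613865), np.float64(195.57570867290315))
scene crop 208.27659034596536 158.70017148807653 side (np.float64(252.23246288211857), np.float64(202.79521419890125))
scene crop 210.1781137317712 87.66726378916951 side (np.float64(252.18312722464606), np.float64(184.28964343871507))
scene crop 211.49917167038006 38.31810126053472 side (np.float64(252.14931700693512), np.float64(171.60759138305002))
187 143
```

View pics/sd.png

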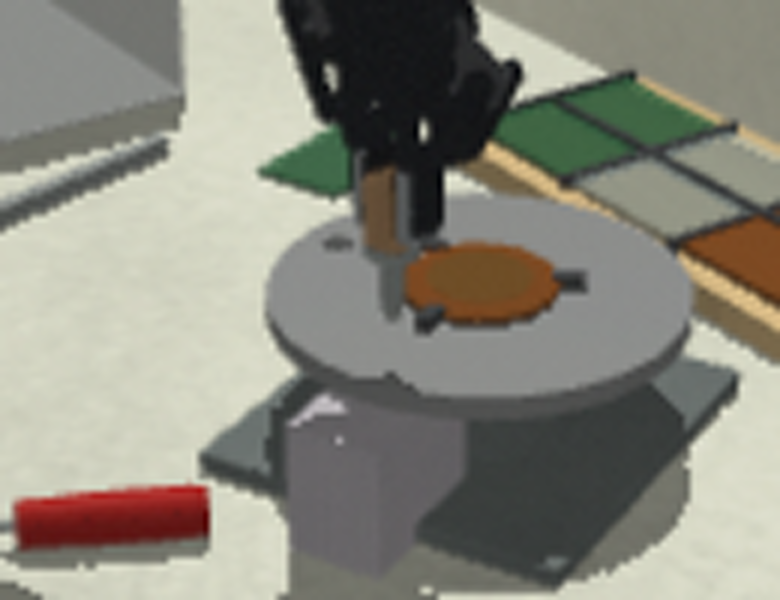

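The tip in the side view, (392,318), matches the prediction within a pixel, so the pin is over the slot. I'll drop to a hover of about 3 mm and let this pass of the hole go by (t≈8.3). Then I'll touch down.

>>> play_rows --targets '[[[10, 0, -0.03, 0.12, 0], [10, 0, -0.03, 0.25, 0], [10, 0, -0.03, 0.38, 0], [10, 0, -0.03, 0.45, 0], [10, 0, -0.03, 0.5, 0]]]'

```text
time_s: 6.85
eef_pos: [0.5272, 0.0077, 0.1285]
tool_rot: [3.141, 0.001, 0.154]
wrist_force: [-0.8, 0.4, -1.9]
grip_width: 0.227
finger_force: 59.5
```

>>> play_rows --targets '[[[10, 0, 0, 0, 0], [10, 0, 0, 0, 0], [10, 0, 0, 0, 0], [10, 0, 0, 0, 0], [10, 0, 0, 0, 0]]]'

```text
time_s: 7.27
eef_pos: [0.5277, 0.0079, 0.1295]
tool_rot: [-3.142, -0.0, 0.154]
wrist_force: [-0.7, 0.2, -0.7]
grip_width: 0.224
finger_force: 59.5
```

>>> play_rows --targets '[[[10, 0, 0, 0, 0], [10, 0, 0, 0, 0], [10, 0, 0, 0, 0], [10, 0, 0, 0, 0], [10, 0, 0, 0, 0]]]'

```text
time_s: 7.68
eef_pos: [0.5275, 0.0078, 0.1293]
tool_rot: [-3.142, 0.0, 0.154]
wrist_force: [1.4, -0.3, -2.1]
grip_width: 0.225
finger_force: 59.5
```

>>> play_rows --targets '[[[10, 0, 0, 0, 0], [10, 0, 0, 0, 0], [10, 0, 0, 0, 0], [10, 0, 0, 0, 0], [10, 0, 0, 0, 0]]]'

```text
time_s: 8.1
eef_pos: [0.5275, 0.0078, 0.1293]
tool_rot: [3.142, 0.0, 0.154]
wrist_force: [0.3, 0.6, -1.7]
grip_width: 0.226
finger_force: 59.5
```

>>> play_rows --targets '[[[10, 0, 0, 0, 0], [10, 0, 0, 0, 0], [10, 0, 0, 0, 0], [10, 0, 0, 0, 0], [10, 0, 0, 0, 0]]]'

```text
time_s: 8.52
eef_pos: [0.5275, 0.0078, 0.1293]
tool_rot: [3.142, -0.0, 0.154]
wrist_force: [0.4, -0.5, -1.0]
grip_width: 0.22
finger_force: 59.5
```

```bash
cat >> h.py <<'E'
def disc(n=1):
    A=np.array([.6055,.043])
    for _ in range(n):
        st,im=get('scene'); g=cv2.GaussianBlur(im['image'].mean(2).astype(np.float32),(0,0),1)
        a=np.arange(0,360,1.); b=np.radians(a+205.); best=None
        P=np.c_[A[0]+.085*np.cos(b),A[1]+.085*np.sin(b),np.full(360,.082)]-im['position']
        q=P@im['rotation']; u=(im['fx']*q[:,0]/q[:,2]+im['cx']).astype(np.float32); v=(im['fy']*q[:,1]/q[:,2]+im['cy']).astype(np.float32)
        s=cv2.remap(g,u[None],v[None],cv2.INTER_LINEAR)[0]; s[(a<25)|(a>335)]=999
        i=s.argmin(); t=np.array([.42,-.906,0]); f=np.array(st['wrist_force'])
        print('t %.2f th %.3f (%.0f/%.0f) tcp %s F %s drag %.2f'%(st['time_s'],np.radians(a[i]),s[i],np.median(s),st['eef_pos'].round(4),f.round(1),f@t))
E
python3 -c "
from h import *
disc(3)"
```

```text
t 8.52 th 4.904 (105/106) tcp [0.5275 0.0078 0.1293] F [ 0.4 -0.5 -1. ] drag 0.65
t 8.57 th 3.700 (105/106) tcp [0.5275 0.0078 0.1293] F [ 0.6  0.2 -2.1] drag 0.07
t 8.62 th 3.072 (105/106) tcp [0.5275 0.0078 0.1293] F [-0.4 -0.  -1.6] drag -0.17
```

>>> play_rows --targets '[[[10, 0, 0.02, 0.03, 0], [10, 0, 0.02, 0.05, 0], [10, 0, 0.02, 0.07, 0], [10, 0, 0.02, 0.07, 0], [10, 0, 0.02, 0.07, 0]]]'

```text
time_s: 9.08
eef_pos: [0.5276, 0.007, 0.1264]
tool_rot: [3.142, 0.0, 0.154]
wrist_force: [-0.1, -0.3, -0.9]
grip_width: 0.224
finger_force: 59.6
```

>>> play_rows --targets '[[[10, 0, 0, 0.02, 0], [10, 0, 0, 0.03, 0], [10, 0, 0, 0.03, 0], [10, 0, 0, 0.03, 0], [10, 0, 0, 0.03, 0]]]'

```text
time_s: 9.5
eef_pos: [0.5285, 0.0069, 0.126]
tool_rot: [3.141, -0.002, 0.154]
wrist_force: [0.6, -3.9, 5.0]
grip_width: 0.218
finger_force: 60.4
```

```bash
python3 -c "
from h import *
disc(3)"
```

```text
t 9.50 th 0.698 (75/106) tcp [0.5285 0.0069 0.126 ] F [ 0.6 -3.9  5. ] drag 3.84
t 9.55 th 0.698 (75/106) tcp [0.5285 0.0069 0.126 ] F [ 2.1 -4.   5.6] drag 4.51
t 9.60 th 0.698 (75/106) tcp [0.5285 0.0069 0.1261] F [ 1.8 -3.7  5. ] drag 4.04
```

Contact works: about 6.5 N of pressing gives about 4.1 N of drag, and the disc is stalled at θ≈0.70. I'll ease slightly so it creeps.

>>> play_rows --targets '[[[10, 0, 0, -0.01, 0], [10, 0, 0, -0.01, 0], [10, 0, 0, -0.01, 0], [10, 0, 0, -0.01, 0], [10, 0, 0, -0.01, 0]]]'

```text
time_s: 10.07
eef_pos: [0.5281, 0.007, 0.1261]
tool_rot: [3.141, -0.001, 0.154]
wrist_force: [1.9, -3.9, 5.0]
grip_width: 0.223
finger_force: 60.4
```

```bash
python3 -c "
from h import *
disc(4)"
```

```text
t 10.07 th 0.785 (75/106) tcp [0.5281 0.007  0.1261] F [ 1.9 -3.9  5. ] drag 4.30
t 10.12 th 0.785 (75/106) tcp [0.5281 0.007  0.126 ] F [ 2.3 -3.2  6.1] drag 3.85
t 10.17 th 0.785 (75/106) tcp [0.5281 0.007  0.126 ] F [ 2.6 -4.5  5.8] drag 5.16
t 10.22 th 0.785 (75/106) tcp [0.5281 0.007  0.126 ] F [ 2.3 -4.9  4.6] drag 5.35
```

Step 1's conditions are met. Now I'll lift 2 mm clear so the disc brings the hole round, about 6 s.

>>> play_rows --targets '[[[10, 0, 0, -0.05, 0], [10, 0, 0, -0.05, 0], [10, 0, 0, -0.05, 0], [10, 0, 0, -0.05, 0], [10, 0, 0, -0.05, 0]]]'

```text
time_s: 10.68
eef_pos: [0.5272, 0.0072, 0.1272]
tool_rot: [-3.141, 0.001, 0.154]
wrist_force: [0.3, -0.2, -1.2]
grip_width: 0.224
finger_force: 59.5
```

>>> play_rows --targets '[[[10, 0, 0, 0, 0], [10, 0, 0, 0, 0], [10, 0, 0, 0, 0], [10, 0, 0, 0, 0], [10, 0, 0, 0, 0]]]'

```text
time_s: 11.1
eef_pos: [0.5277, 0.007, 0.1277]
tool_rot: [-3.142, -0.0, 0.154]
wrist_force: [0.3, 0.3, -2.0]
grip_width: 0.22
finger_force: 59.5
```

>>> play_rows --targets '[[[10, 0, 0, 0, 0], [10, 0, 0, 0, 0], [10, 0, 0, 0, 0], [10, 0, 0, 0, 0], [10, 0, 0, 0, 0]]]'

```text
time_s: 11.52
eef_pos: [0.5277, 0.007, 0.1277]
tool_rot: [-3.142, -0.0, 0.154]
wrist_force: [-0.5, 1.0, -0.8]
grip_width: 0.225
finger_force: 59.5
```

>>> play_rows --targets '[[[10, 0, 0, 0, 0], [10, 0, 0, 0, 0], [10, 0, 0, 0, 0], [10, 0, 0, 0, 0], [10, 0, 0, 0, 0]]]'

```text
time_s: 11.93
eef_pos: [0.5277, 0.0071, 0.1277]
tool_rot: [3.142, -0.0, 0.154]
wrist_force: [-0.7, -0.5, -1.7]
grip_width: 0.222
finger_force: 59.5
```

>>> play_rows --targets '[[[10, 0, 0, 0, 0], [10, 0, 0, 0, 0], [10, 0, 0, 0, 0], [10, 0, 0, 0, 0], [10, 0, 0, 0, 0]]]'

```text
time_s: 12.35
eef_pos: [0.5277, 0.0071, 0.1277]
tool_rot: [3.142, 0.0, 0.154]
wrist_force: [0.4, 1.1, -1.9]
grip_width: 0.222
finger_force: 59.5
```

>>> play_rows --targets '[[[10, 0, 0, 0, 0], [10, 0, 0, 0, 0], [10, 0, 0, 0, 0], [10, 0, 0, 0, 0], [10, 0, 0, 0, 0]]]'

```text
time_s: 12.77
eef_pos: [0.5277, 0.007, 0.1277]
tool_rot: [3.142, 0.0, 0.154]
wrist_force: [0.0, -0.6, -1.5]
grip_width: 0.222
finger_force: 59.5
```

>>> play_rows --targets '[[[10, 0, 0, 0, 0], [10, 0, 0, 0, 0], [10, 0, 0, 0, 0], [10, 0, 0, 0, 0], [10, 0, 0, 0, 0]]]'

```text
time_s: 13.18
eef_pos: [0.5277, 0.007, 0.1277]
tool_rot: [3.142, 0.0, 0.154]
wrist_force: [-0.2, 0.2, -1.4]
grip_width: 0.222
finger_force: 59.5
```

>>> play_rows --targets '[[[10, 0, 0, 0, 0], [10, 0, 0, 0, 0], [10, 0, 0, 0, 0], [10, 0, 0, 0, 0], [10, 0, 0, 0, 0]]]'

```text
time_s: 13.6
eef_pos: [0.5277, 0.007, 0.1277]
tool_rot: [3.142, -0.0, 0.154]
wrist_force: [-0.3, 0.2, -1.6]
grip_width: 0.22
finger_force: 59.5
```

>>> play_rows --targets '[[[10, 0, 0, 0, 0], [10, 0, 0, 0, 0], [10, 0, 0, 0, 0], [10, 0, 0, 0, 0], [10, 0, 0, 0, 0]]]'

```text
time_s: 14.02
eef_pos: [0.5277, 0.007, 0.1277]
tool_rot: [-3.142, -0.0, 0.154]
wrist_force: [-0.4, 0.7, -0.9]
grip_width: 0.222
finger_force: 59.5
```

```bash
python3 -c "
from h import *
disc(2)"
```

```text
t 14.02 th 4.049 (74/106) tcp [0.5277 0.007  0.1277] F [-0.4  0.7 -0.9] drag -0.79
t 14.07 th 4.102 (76/106) tcp [0.5277 0.007  0.1277] F [ 0.3 -0.3 -0.9] drag 0.43
```

>>> play_rows --targets '[[[10, 0, 0, 0, 0], [10, 0, 0, 0, 0], [10, 0, 0, 0, 0], [10, 0, 0, 0, 0], [10, 0, 0, 0, 0]]]'

```text
time_s: 14.53
eef_pos: [0.5277, 0.0071, 0.1277]
tool_rot: [3.142, 0.0, 0.154]
wrist_force: [-0.7, 0.1, -2.1]
grip_width: 0.222
finger_force: 59.5
```

>>> play_rows --targets '[[[10, 0, 0, 0.02, 0], [10, 0, 0, 0.02, 0], [10, 0, 0, 0.02, 0], [10, 0, 0, 0.02, 0], [10, 0, 0, 0.02, 0]]]'

```text
time_s: 14.95
eef_pos: [0.5277, 0.007, 0.1269]
tool_rot: [3.142, 0.0, 0.154]
wrist_force: [0.2, 0.0, -1.3]
grip_width: 0.221
finger_force: 59.5
```

>>> play_rows --targets '[[[10, 0, 0, 0, 0], [10, 0, 0, 0, 0], [10, 0, 0, 0, 0], [10, 0, 0, 0, 0], [10, 0, 0, 0, 0]]]'

```text
time_s: 15.37
eef_pos: [0.5277, 0.0071, 0.1269]
tool_rot: [-3.142, -0.0, 0.154]
wrist_force: [0.6, -0.4, -1.0]
grip_width: 0.221
finger_force: 59.5
```

>>> play_rows --targets '[[[10, 0, 0, 0, 0], [10, 0, 0, 0, 0], [10, 0, 0, 0, 0], [10, 0, 0, 0, 0], [10, 0, 0, 0, 0]]]'

```text
time_s: 15.78
eef_pos: [0.5276, 0.007, 0.1269]
tool_rot: [-3.142, 0.0, 0.154]
wrist_force: [0.2, 0.6, -2.4]
grip_width: 0.224
finger_force: 59.5
```

```bash
sed -i 's/s\[(a<25)|(a>335)\]/s[(a<25)|(a>354)]/' h.py; python3 -c "
from h import *
disc(1)"
```

```text
t 15.78 th 5.480 (80/106) tcp [0.5276 0.007  0.1269] F [ 0.2  0.6 -2.4] drag -0.41
```

>>> play_rows --targets '[[[10, 0, 0, 0, 0], [10, 0, 0, 0, 0], [10, 0, 0, 0, 0], [10, 0, 0, 0, 0], [10, 0, 0, 0, 0]]]'

```text
time_s: 16.25
eef_pos: [0.5277, 0.0071, 0.1269]
tool_rot: [-3.142, 0.0, 0.154]
wrist_force: [-0.4, 0.2, -0.7]
grip_width: 0.223
finger_force: 59.5
```

>>> play_rows --targets '[[[10, 0, 0, 0, 0], [10, 0, 0, 0.02, 0], [10, 0, 0, 0.04, 0], [10, 0, 0, 0.045, 0], [10, 0, 0, 0.045, 0]]]'

```text
time_s: 16.67
eef_pos: [0.5285, 0.0064, 0.1261]
tool_rot: [3.14, -0.001, 0.154]
wrist_force: [0.9, -4.6, 4.2]
grip_width: 0.225
finger_force: 60.5
```

```bash
python3 -c "
from h import *
disc(3)"
```

```text
t 16.67 th 6.039 (79/106) tcp [0.5285 0.0064 0.1261] F [ 0.9 -4.6  4.2] drag 4.58
t 16.72 th 6.039 (78/106) tcp [0.5286 0.0065 0.1261] F [-0.  -3.4  4.5] drag 3.07
t 16.77 th 6.039 (77/106) tcp [0.5286 0.0066 0.1261] F [ 1.3 -4.5  5.5] drag 4.65
```

```bash
cat >> h.py <<'E'
def hole():
    st,im=get('scene'); A=np.array([.6062,.0429])
    r=np.arange(.072,.0985,.0005); a=np.radians(np.arange(-25,6,.25)); rr,aa=np.meshgrid(r,a)
    b=aa+np.radians(205)
    P=np.stack([A[0]+rr*np.cos(b),A[1]+rr*np.sin(b),0*b+.082],-1)-im['position']; q=P@im['rotation']
    u=(im['fx']*q[...,0]/q[...,2]+im['cx']).astype(np.float32); v=(im['fy']*q[...,1]/q[...,2]+im['cy']).astype(np.float32)
    g=cv2.remap(im['image'].mean(2).astype(np.float32),u,v,cv2.INTER_CUBIC); w=np.clip(np.median(g)-8-g,0,None); w[aa>-.05]=0
    th=(w*aa).sum()/w.sum(); ra=(w*rr).sum()/w.sum(); f=np.array(st['wrist_force'])
    print('t %.2f th %.3f (%.1fmm) r %.4f n %d tcp %s F %s'%(st['time_s'],th,th*85,ra,(w>0).sum(),st['eef_pos'].round(4),f.round(1)))
    return g
E
python3 -c "
from h import *
g=hole(); np.set_printoptions(linewidth=250); print(g[::6,::6].astype(int))"
```

```text
t 16.82 th -0.199 (-17.0mm) r 0.0898 n 1640 tcp [0.5286 0.0066 0.126 ] F [ 1.7 -3.6  4.4]
[[105 105 105 105 105 105 105 105 106]
 [106 106 105 105 105 105 105 105 106]
 [105 106 106 105 105 105 105 105 106]
 [105 106 106 106 106 106 105 106 106]
 [105 106 106 106 104 100 100 103 105]
 [105 106 105 103  93  83  83  91 100]
 [105 105 104  96  77  64  65  77  93]
 [105 106 105  91  68  58  60  74  91]
 [105 107 102  85  68  65  68  76  88]
 [106 105  99  86  77  73  71  79  92]
 [106 105 102  94  86  79  77  85  99]
 [105 105 104 101  94  87  87  93  94]
 [105 106 105 104 101  97  96  92  83]
 [106 106 106 106 105 104  97  84  75]
 [106 105 105 106 106  99  84  72  70]
 [105 105 105 106 102  88  72  65  64]
 [105 106 106 106  99  82  68  59  60]
 [106 106 106 106  97  86  72  58  59]
 [105 106 106 106 103  93  67  58  60]
 [106 105 106 106 106  86  64  57  59]
 [107 105 106 107 102  86  70  59  58]]
```

>>> play_rows --targets '[[[10, 0, 0, -0.01, 0], [10, 0, 0, -0.01, 0], [10, 0, 0, -0.01, 0], [10, 0, 0, -0.01, 0], [10, 0, 0, -0.01, 0]]]'

```text
time_s: 17.28
eef_pos: [0.5283, 0.0069, 0.126]
tool_rot: [3.141, -0.001, 0.154]
wrist_force: [2.3, -4.3, 6.5]
grip_width: 0.225
finger_force: 60.4
```

```bash
python3 -c "
from h import *
hole();hole()"
```

```text
t 17.28 th -0.151 (-12.9mm) r 0.0901 n 1645 tcp [0.5283 0.0069 0.126 ] F [ 2.3 -4.3  6.5]
t 17.33 th -0.152 (-12.9mm) r 0.0900 n 1652 tcp [0.5283 0.0069 0.126 ] F [ 2.2 -4.3  5.7]
```

Run:
```python
from h import *
st,im=get('scene')
A=np.array([.6062,.0429]); c,s=np.cos(np.radians(25)),np.sin(np.radians(25))
# rect map: right = -tangent dir reversed => columns: tangential upstream(+y_stand) , rows: radial toward axis
Y,X=np.meshgrid(np.arange(-.03,.045,.00025),np.arange(-.115,-.055,.00025))
P=np.stack([A[0]+c*X-s*Y,A[1]+s*X+c*Y,0*X+.082],-1)-im['position']; q=P@im['rotation']
u=(im['fx']*q[...,0]/q[...,2]+im['cx']).astype(np.float32); v=(im['fy']*q[...,1]/q[...,2]+im['cy']).astype(np.float32)
g=cv2.remap(im['image'],u,v,cv2.INTER_CUBIC); g=cv2.resize(g,None,fx=2.5,fy=2.5)
print(g.shape)
save({'image':g},'pics/rect.png')
print(st['time_s'])
```

```text
(600, 750, 3)
17.3833
```

View pics/rect.png

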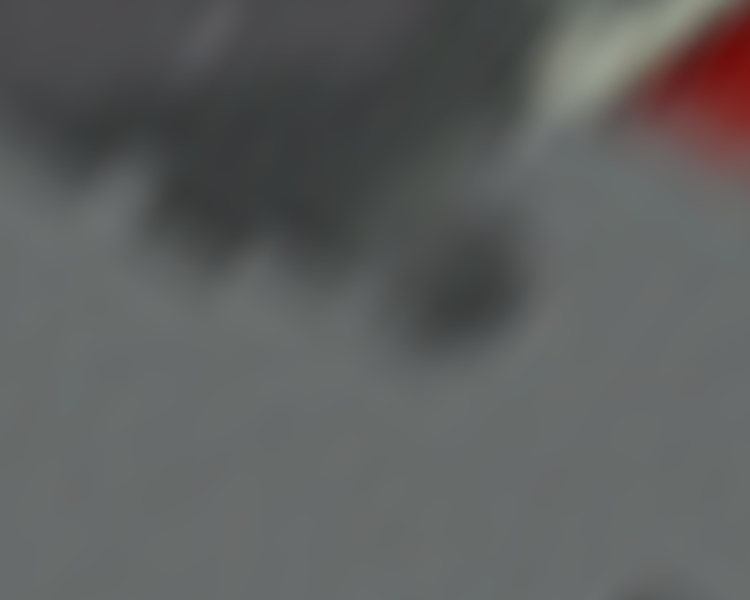

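The hole is at col 460, row 290, which is about 16 mm upstream of the slot, and the pin tip is near col 310–325. The disc is held stalled, so I'll slide the pin upstream under the same light pressure (the friction acts in the same braking direction) and engage the hole. Then I'll carry it to the slot.

>>> play_rows --targets '[[[10, -0.02, -0.08, 0, 0], [10, -0.045, -0.16, 0, 0], [10, -0.07, -0.24, 0, 0], [10, -0.09, -0.32, 0, 0], [10, -0.1, -0.35, 0, 0]]]'

```text
time_s: 17.85
eef_pos: [0.5213, 0.0203, 0.125]
tool_rot: [3.141, 0.001, 0.154]
wrist_force: [3.3, -5.4, -2.5]
grip_width: 0.223
finger_force: 59.6
```

```bash
python3 -c "
from h import *
st=ctrl.get_state(); print(st['time_s'],st['eef_pos'],st['tool_rot'],st['wrist_force'])
d=st['eef_pos'][:2]-[.5273,.0069]; print('upstream mm',(-.4226*d[0]+.906*d[1])*1e3)"
```

```text
17.85 [0.52130227 0.02027965 0.125048  ] [3.14098689e+00 5.41564544e-04 1.54146324e-01] [ 3.28150501 -5.3738884  -2.50449542]
upstream mm 14.656604032468014
```

The tip has dropped in: z is 1 mm lower, there is no upward force, and the hole wall pushes sideways. I'll go deeper in small steps.

>>> play_rows --targets '[[[10, 0, 0, 0.02, 0], [10, 0, 0, 0.04, 0], [10, 0, 0, 0.06, 0], [10, 0, 0, 0.06, 0], [10, 0, 0, 0.06, 0]]]'

```text
time_s: 18.27
eef_pos: [0.5218, 0.0202, 0.1232]
tool_rot: [3.142, -0.0, 0.154]
wrist_force: [2.6, -3.6, 3.1]
grip_width: 0.221
finger_force: 60.3
```

```bash
python3 -c "
from h import *
st=ctrl.get_state(); print(st['time_s'],st['eef_pos'],st['tool_rot'],st['wrist_force'])
d=st['eef_pos'][:2]-[.5273,.0069]; print('upstream mm',(-.4226*d[0]+.906*d[1])*1e3)"
```

```text
18.2667 [0.52182135 0.02024678 0.12319492] [ 3.14157967e+00 -4.90636003e-04  1.53798047e-01] [ 2.56829419 -3.63083698  3.0738687 ]
upstream mm 14.407464223742572
```

>>> play_rows --targets '[[[10, 0, 0, 0.02, 0], [10, 0, 0, 0.04, 0], [10, 0, 0, 0.06, 0], [10, 0, 0, 0.07, 0], [10, 0, 0, 0.07, 0]]]'

```text
time_s: 18.68
eef_pos: [0.5219, 0.0203, 0.1204]
tool_rot: [-3.142, -0.001, 0.154]
wrist_force: [3.1, -4.6, 4.1]
grip_width: 0.224
finger_force: 60.4
```

```bash
python3 -c "
from h import *
st=ctrl.get_state(); print(st['time_s'],st['eef_pos'],st['tool_rot'],st['wrist_force'])
d=st['eef_pos'][:2]-[.5273,.0069]; print('upstream mm',(-.4226*d[0]+.906*d[1])*1e3)"
```

```text
18.6833 [0.52189268 0.02031897 0.12042968] [-3.14156942e+00 -6.31902669e-04  1.53848666e-01] [ 3.05499917 -4.57591398  4.0821722 ]
upstream mm 14.44272225050286
```

>>> play_rows --targets '[[[10, 0, 0, 0.03, 0], [10, 0, 0, 0.06, 0], [10, 0, 0, 0.08, 0], [10, 0, 0, 0.08, 0], [10, 0, 0, 0.08, 0]]]'

```text
time_s: 19.1
eef_pos: [0.522, 0.0204, 0.1171]
tool_rot: [-3.141, -0.001, 0.154]
wrist_force: [3.2, -4.5, 2.7]
grip_width: 0.222
finger_force: 60.3
```

>>> play_rows --targets '[[[10, 0.02, 0.08, 0, 0], [10, 0.04, 0.16, 0, 0], [10, 0.06, 0.24, 0, 0], [10, 0.08, 0.32, 0, 0], [10, 0.085, 0.35, 0, 0]]]'

```text
time_s: 19.52
eef_pos: [0.5267, 0.0063, 0.1166]
tool_rot: [3.141, 0.001, 0.153]
wrist_force: [2.8, -3.5, -0.3]
grip_width: 0.222
finger_force: 59.8
```

>>> play_rows --targets '[[[10, 0, 0, 0, 0], [10, 0, 0, 0, 0], [10, 0, 0, 0, 0], [10, 0, 0, 0, 0], [10, 0, 0, 0, 0]]]'

```text
time_s: 19.93
eef_pos: [0.5269, 0.0069, 0.117]
tool_rot: [3.142, 0.0, 0.154]
wrist_force: [2.0, -4.2, -2.5]
grip_width: 0.226
finger_force: 59.6
```

```bash
python3 -c "
from h import *
st=ctrl.get_state(); print(st['time_s'],st['eef_pos'],st['tool_rot'],st['wrist_force'])
d=st['eef_pos'][:2]-[.5273,.0069]; print('upstream mm',(-.4226*d[0]+.906*d[1])*1e3,'X',(.906*d[0]+.4226*d[1])*1e3)"
```

```text
19.9333 [0.52685702 0.00691258 0.11697814] [3.14150793e+00 3.99575896e-04 1.53797604e-01] [ 1.97906854 -4.21761268 -2.48685683]
upstream mm 0.1985982583636729 X -0.39602115298947993
```

At the slot with the disc following. Next I push down into the slot.

>>> play_rows --targets '[[[10, 0, 0, 0.04, 0], [10, 0, 0, 0.08, 0], [10, 0, 0, 0.12, 0], [10, 0, 0, 0.16, 0], [10, 0, 0, 0.18, 0]]]'

```text
time_s: 20.35
eef_pos: [0.5274, 0.0071, 0.1099]
tool_rot: [-3.142, -0.001, 0.154]
wrist_force: [2.4, -4.7, 1.2]
grip_width: 0.223
finger_force: 60.0
```

```bash
python3 -c "
from h import *
st=ctrl.get_state(); print(st['time_s'],st['eef_pos'],st['tool_rot'],st['wrist_force'])
d=st['eef_pos'][:2]-[.5273,.0069]; print('upstream mm',(-.4226*d[0]+.906*d[1])*1e3,'X',(.906*d[0]+.4226*d[1])*1e3)"
```

```text
20.35 [0.52740337 0.00711148 0.10985703] [-3.14150568e+00 -6.59179691e-04  1.53919584e-01] [ 2.44246659 -4.72681978  1.19078953]
upstream mm 0.14791246549264916 X 0.18302242414471903
```

>>> play_rows --targets '[[[10, 0, 0, 0.04, 0], [10, 0, 0, 0.08, 0], [10, 0, 0, 0.12, 0], [10, 0, 0, 0.16, 0], [10, 0, 0, 0.2, 0]]]'

```text
time_s: 20.77
eef_pos: [0.5272, 0.007, 0.1018]
tool_rot: [-3.142, -0.0, 0.154]
wrist_force: [2.5, -4.1, 0.8]
grip_width: 0.221
finger_force: 60.1
```

```bash
python3 -c "
from h import *
st=ctrl.get_state(); print(st['time_s'],st['eef_pos'],st['tool_rot'],st['wrist_force'])
d=st['eef_pos'][:2]-[.5273,.0069]; print('upstream mm',(-.4226*d[0]+.906*d[1])*1e3,'X',(.906*d[0]+.4226*d[1])*1e3)"
```

```text
20.7667 [0.52720287 0.00703414 0.10175844] [-3.14154083e+00 -2.37250410e-04  1.53821507e-01] [ 2.4563374  -4.14064598  0.75245684]
upstream mm 0.16257546919344665 X -0.031311583550949915
```

>>> play_rows --targets '[[[10, 0, 0, 0.05, 0], [10, 0, 0, 0.1, 0], [10, 0, 0, 0.14, 0], [10, 0, 0, 0.18, 0], [10, 0, 0, 0.2, 0]]]'

```text
time_s: 21.18
eef_pos: [0.5271, 0.007, 0.0937]
tool_rot: [-3.142, -0.0, 0.154]
wrist_force: [4.1, -3.7, 3.1]
grip_width: 0.223
finger_force: 60.1
```

>>> play_rows --targets '[[[10, 0, 0, 0.01, 0], [10, 0, 0, 0.02, 0], [10, 0, 0, 0.03, 0], [10, 0, 0, 0.03, 0], [10, 0, 0, 0.03, 0]]]'

```text
time_s: 21.6
eef_pos: [0.5271, 0.007, 0.0927]
tool_rot: [-3.142, -0.0, 0.154]
wrist_force: [3.7, -3.1, 0.5]
grip_width: 0.224
finger_force: 60.0
```

>>> play_rows --targets '[[[10, 0, 0, 0.01, 0], [10, 0, 0, 0.02, 0], [10, 0, 0, 0.02, 0], [10, 0, 0, 0.02, 0], [10, 0, 0, 0.02, 0]]]'

```text
time_s: 22.02
eef_pos: [0.5272, 0.0069, 0.0923]
tool_rot: [3.141, -0.0, 0.154]
wrist_force: [1.3, -4.5, 6.4]
grip_width: 0.223
finger_force: 60.6
```

>>> play_rows --targets '[[[10, 0, 0, 0.01, 0], [10, 0, 0, 0.02, 0], [10, 0, 0, 0.02, 0], [10, 0, 0, 0.02, 0], [10, 0, 0, 0.02, 0]]]'

```text
time_s: 22.43
eef_pos: [0.5273, 0.0067, 0.0922]
tool_rot: [3.141, -0.001, 0.154]
wrist_force: [-0.8, -3.7, 12.9]
grip_width: 0.225
finger_force: 61.8
```

The collar is seated (12.9 N). I'll ease the press, open and withdraw.

>>> play_rows --targets '[[[10, 0, 0, -0.02, 0], [10, 0, 0, -0.03, 0], [24, 0, 0, -0.03, 0], [30, 0, 0, -0.03, 0], [45, 0, 0, -0.03, 0]]]'

```text
time_s: 22.85
eef_pos: [0.526, 0.0071, 0.0916]
tool_rot: [-3.141, 0.002, 0.153]
wrist_force: [-0.1, -0.4, -1.0]
grip_width: 0.476
finger_force: 0.0
```

>>> play_rows --targets '[[[45, 0, 0, -0.03, 0], [45, 0, 0, -0.1, 0], [45, 0, 0, -0.3, 0], [45, 0, 0, -0.6, 0], [45, 0, 0, -1.0, 0]]]'

```text
time_s: 23.27
eef_pos: [0.5264, 0.0069, 0.1324]
tool_rot: [3.141, 0.002, 0.154]
wrist_force: [0.4, 0.0, 0.7]
grip_width: 0.529
finger_force: 0.0
```

>>> play_rows --targets '[[[45, 0, 0, -0.5, 0], [45, 0, 0, -1.0, 0], [45, 0, 0, -1.5, 0], [45, 0, 0, -2.0, 0], [45, 0, 0, -2.0, 0]]]'

```text
time_s: 23.68
eef_pos: [0.5291, 0.0073, 0.2173]
tool_rot: [-3.141, -0.007, 0.155]
wrist_force: [1.2, -0.2, 0.5]
grip_width: 0.528
finger_force: 0.0
```

Run:
```python
from h import *
st,sc=get('scene'); st2,wr=get('wrist'); print(st2['time_s'],st2['eef_pos'],st2['wrist_force'])
o=np.zeros((450,780,3),np.uint8); o[:440,:520]=cv2.resize(sc['image'][140:250,215:345],None,fx=4,fy=4,interpolation=cv2.INTER_CUBIC); o[:300,520:]=wr['image'][60:360,126:386]
save({'image':o},'pics/end.png')
c=cloud(wr); d=np.hypot(c[...,0]-.526,c[...,1]-.007); m=(d<.025)&(c[...,2]>.112); print('grip top z',np.median(c[m][:,2]),cv2.minAreaRect(c[m][:,:2].astype(np.float32)))
```

```text
23.7333 [0.52826619 0.00733931 0.21525489] [ 1.21427847  0.55807497 -0.05839791]
grip top z 0.2966749866848003 ((0.532691240310669, 0.008073173463344574), (0.0326971672475338, 0.04865561053156853), 9.159557342529297)
```

View pics/end.png

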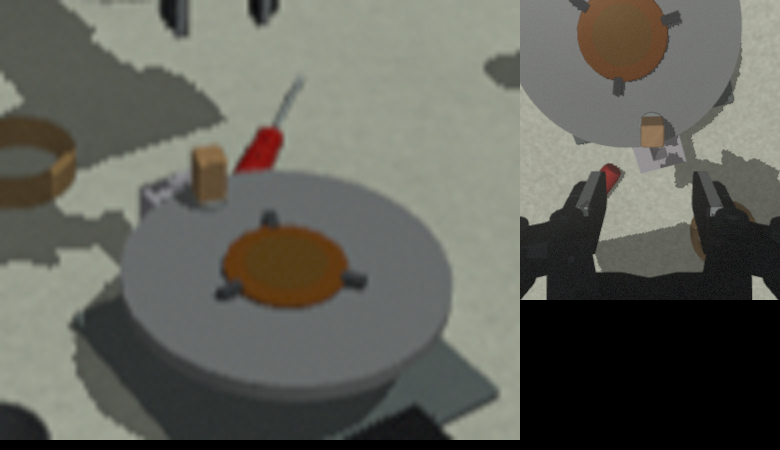

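The pin stands upright with its collar on the disc at (209,190), and the gripper is clear. A last numeric check, then I hand in.

>>> play_rows --targets '[[[45, 0, 0, 0, 0], [45, 0, 0, 0, 0], [45, 0, 0, 0, 0], [45, 0, 0, 0, 0], [45, 0, 0, 0, 0]]]'

```text
time_s: 24.2
eef_pos: [0.5269, 0.0069, 0.2118]
tool_rot: [3.141, 0.001, 0.154]
wrist_force: [0.6, 1.0, 0.0]
grip_width: 0.53
finger_force: 0.0
```

Run:
```python
from h import *
for _ in range(2):
    st,wr=get('wrist'); c=cloud(wr); d=np.hypot(c[...,0]-.526,c[...,1]-.007); m=(d<.025)&(abs(c[...,2]-.121)<.006)
    r=cv2.minAreaRect(c[m][:,:2].astype(np.float32)); print(np.median(c[m][:,2]),r)
if abs(np.median(c[m][:,2])-.121)<.003: print(ctrl.job_done())
```

```text
0.12100957728189923 ((0.5262474417686462, 0.004610707052052021), (0.020790275186300278, 0.019338786602020264), 9.656351089477539)
0.12092560314277313 ((0.5261036157608032, 0.004498867318034172), (0.020462118089199066, 0.01924475096166134), 8.87828540802002)
the job is handed in; nothing more can be done
None
```

The lock pin is home through the hole and slot and released, and I handed the job in at about 24 s. The grip top measured 121 mm, as it should with the collar on the disc, and the pin stood about 2 mm from the slot point. The hand-in gave no verdict.

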